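# Clear two failed power modules from a barred test rack

## Task

Lift the steel retaining bar by its red handle out of the two brackets of the module rack and set it down, without dropping it, lying in the blue tray. Then slide the two orange-marked power modules out of their lanes, away from the rear stop, until they stand flat on the rack's open apron, clear of the brackets. Leave the green-marked module in its lane, and the solder spool, black connector and blue relay where they are.

Things in the scene. Friction and masses are not known exactly. Their poses are not given: they have to be found in the camera images.
- rack: Fixed aluminium rack for three plug-in modules, standing left or right of the middle, the tray on the other side. Origin on the bench under the middle of the retaining bar's slots; z up, +x to the rear of the lanes, -x the way modules slide out, y across the lanes. Base plate 4 thick, x -137 to +93, y +-108.
- lanes (a point): Middle of the rack's three lanes, on the base plate at rack (48, 0, 4). Lanes run along rack x (10 to 86) at y -54, 0, +54; guide lips, tops 15 above the bench and 40 apart, hook over the modules' foot flanges: modules slide along x but cannot be lifted out. Rear stop at x 86 to 91, top 14 above the bench, nothing behind it.
- slots (a point): Point midway between the two bar slots, on their floor level, rack (0, 0, 18). Two dark brackets at rack y = +-100, 12 wide in y, x +-14.5, 38 above the bench, each with an open-topped slot 17 wide in x whose floor is 18 above the bench.
- apron (a point): Middle of the open apron, on the base plate at rack (-72.5, 0, 4): the bare plate in front of the brackets, x -130 to -15, ending in a yellow lip (x -136 to -130, 12 above the bench). The lip stops a module's foot when the module's centre is at rack x = -95; nothing else holds modules there.
- bar_grip (a point): Grip point in the bar's red upright handle, 48 above the bar's underside, 66 above the bench at the start. Handle: a plate in the middle of the bar, 10 thick (x), 60 long (y), from 14 to 58 above the bar's underside. x, y, z axes are the bar's; at the start they are those of the rack.
- bar_mid (a point): Centre of the steel bar, 14 x 230 x 14 along its y axis, about 0.16 kg; 7 above its underside, 41 below the grip point. It starts loose in both bracket slots, across the front of the three modules, underside 18 above the bench. Lift it straight up: out of the slots once raised 20.
- tray: Fixed shallow blue tray, 115 (x) x 280 (y, its long way) x 18 tall, walls and floor 5 thick. Origin at the centre of its underside, z up. The bar fits lying along the tray's y.
- dead_a_mid (a point): Centre of an orange-marked module in one of the lanes (which one varies), 22 above the bench, about rack x 45. Black block 70 long (its x, the sliding way) x 34 wide, 36 tall; foot flange 46 wide, 5 tall. Top 40 above the bench; about 0.18 kg, slides easily. Its rear face is open above the rear stop and can be pushed from behind by shut fingers with tips about 20 above the bench.
- dead_b_mid (a point): Centre, half-way up, of the other orange-marked module; same make.
- good_mid (a point): Centre, half-way up, of the green-marked module, which stays in its lane; same make.
- spool: Bystander, to be left alone: white spool of solder wire, 52 dia x 38 tall; origin at the centre of its underside.
- connector: Bystander, to be left alone: small black plug connector, 45 x 30 x 24; origin at the centre of its underside.
- relay: Bystander, to be left alone: small blue relay cube, 28 x 28 x 26; origin at the centre of its underside.
Not all that is in view belongs to the job. What is shaped like the part that bears dead_b_mid but purple is not meant. Leave any purple look-alike of the part that bears bar_grip alone.

How it is judged:
On the way, in this order (a step that is already met when the one before it is completed fails the run):
1. the bar is lifted clear of both brackets, the three modules still in their lanes (z of bar_mid in the frame of rack above 0.045 m and x of each of dead_a_mid, dead_b_mid, good_mid in the frame of rack above 0.02 m), for 0.1 s.
2. the bar lies in the tray, let go, the orange modules still in their lanes (x of bar_mid in the frame of tray between -0.05 and 0.05 m and y of bar_mid in the frame of tray between -0.04 and 0.04 m and z of bar_mid in the frame of tray below 0.022 m and angle between bar_mid's own y axis and vertical between 1.53 and 1.612 rad and linear speed of bar below 0.02 m/s and contact force between the fingers and bar below 0.1 N and x of each of dead_a_mid, dead_b_mid in the frame of rack above 0.015 m), for 0.2 s.
3. both orange modules stand on the apron (x of dead_a_mid in the frame of rack between -0.11 and -0.043 m and y of dead_a_mid in the frame of rack between -0.095 and 0.095 m and z of dead_a_mid in the frame of rack between 0.015 and 0.029 m and angle between each of dead_a_mid, dead_b_mid's own z axis and vertical below 0.1 rad and linear speed of each of dead_a, dead_b below 0.02 m/s and x of dead_b_mid in the frame of rack between -0.11 and -0.043 m and y of dead_b_mid in the frame of rack between -0.095 and 0.095 m and z of dead_b_mid in the frame of rack between 0.015 and 0.029 m), for 0.2 s.
At the end, for the whole second after the job is handed in: The bar lies flat on the tray floor, its centre within 50 mm across and 40 mm along of the tray centre; both orange modules stand flat on the apron, centres at rack x -110 to -43 mm, y within 95 mm; the green module is in its lane, moved under 20 mm; all at rest (all of step 3 and x of bar_mid in the frame of tray between -0.05 and 0.05 m and y of bar_mid in the frame of tray between -0.04 and 0.04 m and z of bar_mid in the frame of tray below 0.022 m and angle between bar_mid's own y axis and vertical between 1.53 and 1.612 rad and linear speed of bar below 0.02 m/s and x of good_mid in the frame of rack between 0.02 and 0.06 m and distance of good_mid from where it was at the start of the episode below 0.02 m); the robot touches nothing.
It fails at once if the bar is dropped or thrown (over 0.7 m/s while not held) (linear speed of bar above 0.7 m/s and contact force between the fingers and bar below 0.5 N).
It fails at once if the green module is moved more than 20 mm (distance of good_mid from where it was at the start of the episode above 0.02 m).
It fails at once if the spool, the connector or the relay is moved more than 30 mm (distance of any of spool, connector, relay from where it was at the start of the episode above 0.03 m).
It also fails if it takes over 64 s, if anything falls off the work surface, if the arm or the gripper's body presses on something with over 40 N, if the wrist force passes 120 N, or if a joint passes its speed limit or range.

## Robot

A 6-joint arm with a two-finger parallel gripper is mounted at the origin on the work surface. World frame = base frame: x ahead of the robot, y to its left, z up, the work surface at z = 0. Lengths are in m, angles in rad, forces in N, time in s.
With the tool pointing down it reaches from about 0.375 to 0.9 m from the base axis. Payload 3.1 kg.
Tool frame: the origin (TCP) lies midway between the tips of the shut fingers; the grasp point (between the pads) lies 19 mm behind it (manip.grasp_offset is the distance from the TCP to the grasp point, in m); z points along the fingers, y is the line along which they close (so a half turn about z gives the same grasp; the last joint's range is limited). The gripper opens to 85 mm and grips with 20 to 120 N. Pads are 22 mm wide; open, the fingers measure 114 mm over their backs; the gripper's body (76 mm by 85 mm) begins 54 mm behind the grasp point. The pads swing forward as they close: fully open they stand 13 mm farther back than shut.
Start: joints at [-1.375, 0.527, 1.433, -0, 1.181, -0.178], TCP at [0.229, -0.582, 0.231] pointing down, gripper open.
Joint ranges: [-3.08, 3.08], [-0.75, 2.2], [0.22, 2.44], [-1.43, 4.57], [0, 2.65], [-2.85, 2.85]. Speed limits (rad/s): [2.79, 2.79, 3.14, 3.14, 3.14, 3.14].

## Interface

Orientations are given as a unit quaternion [x, y, z, w].
In Python, from station import sensors, cams, order, manip gives the robot as it stands.
- The arm moves only by the tool move_arm, never from a script. Its argument "targets" is a list of rows, each an object of numbers: "dx", "dy", "dz": the shift along the world's x, y, z normalised to -1 to 1, where 1 is 25 mm; "rx", "ry", "rz": the turn, a rotation vector about the world's x, y, z normalised to -1 to 1, where 1 is 30 degrees. A call has exactly 10 rows; each row shifts and turns the commanded pose from where the row before left it; what a row does not reach is not made up. A row lasts 1/8 s, in which the tool goes at most 62.5 mm and 10.7 degrees, less where a joint would pass 70% of its speed; a pose out of reach is approached as far as the arm can. A call with a number of a shift or a turn outside -1 to 1 is refused whole. A call with a gripper value outside its range is refused whole. "claw" is the opening in per cent of the stroke, from 0 (shut) to 100 (fully open), set as the call begins (left out, the last holds). The fingers move at their own pace and stop on an object; "newtons" is the grip in N (left out, the last holds). Time passes only in rows, so rows that do not move let the fingers close, or fill a call up. It gives the time, the measured TCP pose, the force, the opening and the grip force at its end, in the units of the state.
- sensors.sense(): the state, without advancing time (a new reading comes with each control period).
- cams.snapshot(name): name is "scene" or "top"; returns the picture (420x560x3 uint8, red, green, blue); there is no depth.
- cams.camera_model(name): a dict with "fx", "fy", "cx", "cy" (pixels), "extrinsics" (4x4, takes a point from world to camera coordinates). Camera axes: x right, y down, z forward; pixel columns grow to the right and rows downward; lengths in m; the calibration is good to about 2 mm. A picture is of the moment at which its call begins. camera_model takes no time and is no camera call.
- order.sign_off(): hands the job in; it is judged then, once.
The state is a dict: "t": time; "q": joint angles; "qd": joint speeds; "tau": joint torques, N m; "tcp_pos": TCP position; "tool_rot": TCP orientation; "force": force on the tool from outside, world axes, zero at the start; "ft_torque": the same for the moment, N m; "finger_gap": opening from 0.0 (shut) to 1.0 (fully open); "gripper_force": force on a finger pad.
Only numpy, scipy, OpenCV 4.12 (cv2) and the standard library are available. Lean on these libraries where they do the work, as an engineer would, in place of code of your own. Each camera call takes 0.05 s, during which the arm holds its last target. There are 200 camera calls.

## Working session

There is one attempt and no reset: what is moved stays moved. The work goes in short steps, Python scripts to look and compute and a tool call to move; the robot and the scene stay as the last step left them, time stands still between calls to the robot, and variables do not carry over. Pictures are saved under pics/ and viewed, at most 10 in all, crops included, and the job is handed in when it is done.

Besides the shell and the picture viewer there is one more tool, called as name(argument=value, ...) on one line, values as JSON. move_arm: Moves the arm, as the interface text tells. Scaled input: -1 to 1 covers 25 mm each way for a shift and 30 degrees each way for a turn. Its arguments: {"type":"object","properties":{"targets":{"type":"array"},"claw":{"type":"number"},"newtons":{"type":"number"}},"required":["targets"]}

```bash
mkdir -p pics; python3 - <<'E'
from station import sensors,cams
import cv2
for n in("scene","top"):
    cv2.imwrite(f"pics/{n}0.png",cams.snapshot(n)[:,:,::-1]); m=cams.camera_model(n); print(n,m)
s=sensors.sense();print(s)
E
```

```text
scene {'fx': 404.9898301771172, 'fy': 404.9898301771172, 'cx': 284.0711272811405, 'cy': 206.26389787582215, 'extrinsics': array([[-0.54237056,  0.84011099, -0.00690703,  0.33787394],
       [ 0.71096485,  0.45458334, -0.53654726, -0.29986573],
       [-0.44761943, -0.29591809, -0.843842  ,  1.0758379 ],
       [ 0.        ,  0.        ,  0.        ,  1.        ]])}
top {'fx': 407.0513032481907, 'fy': 407.0513032481907, 'cx': 281.31393580333645, 'cy': 211.4224117581404, 'extrinsics': array([[-0.01808793, -0.99866585, -0.04836688, -0.04855454],
       [-0.9847922 ,  0.02615507, -0.17175632,  0.54073174],
       [ 0.17279221,  0.04452461, -0.98395143,  0.75330905],
       [ 0.        ,  0.        ,  0.        ,  1.        ]])}
{'t': 0.1, 'q': array([-1.37447663e+00,  5.28368155e-01,  1.43379409e+00,  1.31147694e-05,
        1.18142679e+00, -1.78502637e-01]), 'qd': array([ 0.00196469, -0.00157469, -0.00334052, -0.00155435, -0.00063187,
        0.0014163 ]), 'tau': array([-1.13280644e-04, -4.43304491e+01, -1.78586036e+01, -3.20271565e-04,
        3.90038156e-03,  3.78402323e-07]), 'tcp_pos': array([ 0.2287154 , -0.58093824,  0.23042826]), 'tool_rot': array([ 9.82489843e-01,  1.86313477e-01, -2.82844151e-06, -9.98202013e-04]), 'force': array([-0.44652934, -0.24584911, -0.40819747]), 'ft_torque': array([0.016659  , 0.04923827, 0.02046424]), 'gripper_force': 0.0, 'finger_gap': 1.0003333863070547}
```

View pics/scene0.png

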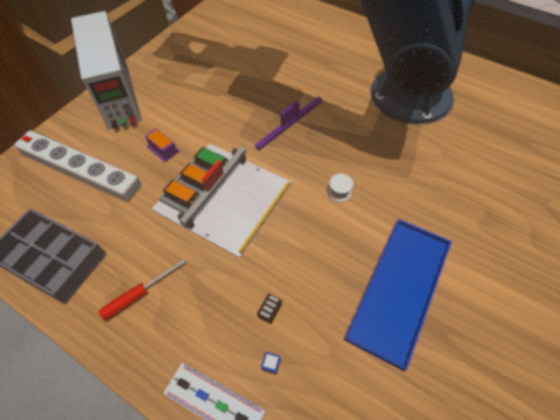

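View pics/top0.png

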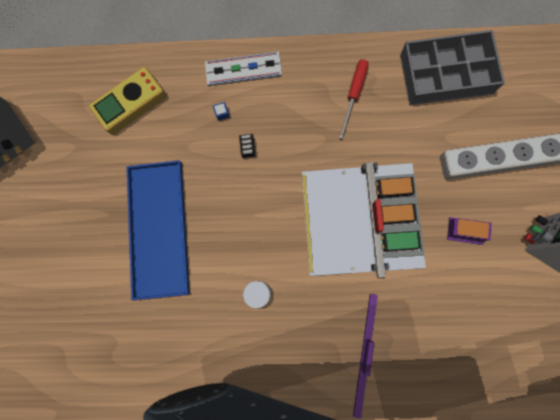

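The top picture has the rack right of the middle: red handle at (379,216), orange modules at (397,187) and (399,214), green at (402,241), and yellow lip at column 307. The blue tray is at (158,230), the spool at (257,295), the connector at (247,146) and the relay at (221,111). There are two purple look-alikes, a bar at (367,355) and a module at (469,230). The bar meant is the grey one with the red handle in the brackets, and the modules meant are the black ones inside the rack.

```bash
cat > h.py <<'E'
import numpy as np, cv2
from station import cams,sensors
M={n:cams.camera_model(n) for n in("scene","top")}
def proj(n,P):
    m=M[n];E=m["extrinsics"];p=np.atleast_2d(P)@E[:3,:3].T+E[:3,3]
    return np.c_[m["fx"]*p[:,0]/p[:,2]+m["cx"],m["fy"]*p[:,1]/p[:,2]+m["cy"]]
def ray(n,uv):
    m=M[n];R=m["extrinsics"][:3,:3];t=m["extrinsics"][:3,3]
    d=R.T@np.array([(uv[0]-m["cx"])/m["fx"],(uv[1]-m["cy"])/m["fy"],1.]);return -R.T@t,d/np.linalg.norm(d)
def plane(n,uv,z):
    o,d=ray(n,uv);return o+d*(z-o[2])/d[2]
def tri(a,b):
    o1,d1=ray("scene",a);o2,d2=ray("top",b)
    s,_,_,_=np.linalg.lstsq(np.c_[d1,-d2],o2-o1,rcond=None)
    p,q=o1+s[0]*d1,o2+s[1]*d2;return (p+q)/2,np.linalg.norm(p-q)
HS={"red":((172,110,110),(8,255,255)),"orange":((9,180,150),(18,255,255)),"green":((50,100,60),(75,255,255)),"blue":((105,150,60),(125,255,255)),"yellow":((22,120,120),(33,255,255))}
def blobs(img,c,roi=None,amin=25):
    h=cv2.cvtColor(img,cv2.COLOR_RGB2HSV);lo,hi=HS[c]
    if lo[0]>hi[0]: m=cv2.inRange(h,lo,(180,255,255))|cv2.inRange(h,(0,)+lo[1:],hi)
    else: m=cv2.inRange(h,lo,hi)
    if roi:
        k=np.zeros_like(m);x0,y0,x1,y1=roi;k[y0:y1,x0:x1]=255;m&=k
    out=[]
    for c in cv2.findContours(m,cv2.RETR_EXTERNAL,cv2.CHAIN_APPROX_NONE)[0]:
        q=cv2.moments(c)
        if q["m00"]>=amin: out.append((q["m00"],(q["m10"]/q["m00"],q["m01"]/q["m00"]),cv2.minAreaRect(c),c))
    return sorted(out,key=lambda o:-o[0])
E
python3 - <<'E'
from h import *
np.set_printoptions(precision=4,suppress=True)
I={n:cv2.imread(f"pics/{n}0.png")[:,:,::-1].copy() for n in M}
R={"scene":(150,120,350,260),"top":(290,150,440,290)}
for c in("red","orange","green","yellow","blue"):
  for n in M:
    for a,p,r,_ in blobs(I[n],c,None if c=="blue" else R[n])[:3]:
      print(c,n,a,np.round(p,1),np.round(cv2.boxPoints(r),1).tolist())
a=cv2.resize(I["scene"][130:260,145:300],None,fx=2.5,fy=2.5,interpolation=2);b=cv2.resize(I["top"][150:290,290:440],None,fx=2.5,fy=2.5,interpolation=2)
h=max(a.shape[0],b.shape[0]);o=np.zeros((h,a.shape[1]+b.shape[1],3),np.uint8);o[:a.shape[0],:a.shape[1]]=a;o[:b.shape[0],a.shape[1]:]=b
cv2.imwrite("pics/crop.png",o[:,:,::-1])
E
```

```text
red scene 110.5 [211.  170.8] [[200.10000610351562, 178.5], [217.1999969482422, 158.60000610351562], [221.60000610351562, 162.39999389648438], [204.60000610351562, 182.3000030517578]]
red top 136.5 [379.3 214.5] [[374.70001220703125, 199.3000030517578], [380.20001220703125, 198.60000610351562], [383.8999938964844, 229.8000030517578], [378.29998779296875, 230.39999389648438]]
orange scene 268.0 [179.9 190.6] [[165.39999389648438, 190.1999969482422], [170.8000030517578, 179.39999389648438], [194.0, 191.0], [188.60000610351562, 201.8000030517578]]
orange scene 201.5 [194.5 172.7] [[182.60000610351562, 172.8000030517578], [187.60000610351562, 162.8000030517578], [206.39999389648438, 172.1999969482422], [201.39999389648438, 182.1999969482422]]
orange scene 181.5 [159.4 138.8] [[148.39999389648438, 137.0], [155.6999969482422, 128.1999969482422], [170.39999389648438, 140.5], [163.10000610351562, 149.3000030517578]]
green scene 182.0 [208.2 155.9] [[196.39999389648438, 156.1999969482422], [201.1999969482422, 146.60000610351562], [223.60000610351562, 157.8000030517578], [218.8000030517578, 167.39999389648438]]
green top 448.5 [401.9 240.4] [[385.70001220703125, 233.6999969482422], [417.1000061035156, 231.39999389648438], [418.20001220703125, 247.10000610351562], [386.79998779296875, 249.39999389648438]]
yellow top 79.5 [307.3 223.1] [[302.6000061035156, 176.0], [304.5, 175.89999389648438], [311.8999938964844, 269.8999938964844], [310.0, 270.1000061035156]]
blue scene 7769.5 [398.7 295.3] [[343.3999938964844, 345.79998779296875], [389.6000061035156, 219.89999389648438], [451.20001220703125, 242.60000610351562], [405.0, 368.5]]
blue top 7032.5 [156.9 230.6] [[127.0, 163.60000610351562], [182.60000610351562, 161.5], [187.6999969482422, 296.20001220703125], [132.10000610351562, 298.29998779296875]]
```

View pics/crop.png

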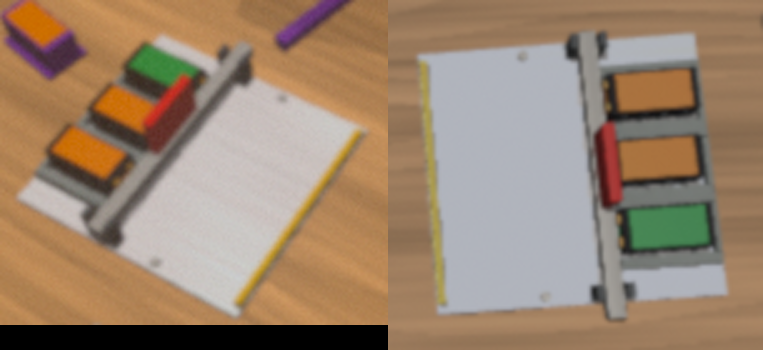

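The crop confirms it: the grey bar with the red handle spans both dark brackets, with two orange modules (+y and middle lanes) and green nearest the robot. The purple ones stand outside the rack. Next I triangulate.

```bash
python3 - <<'E'
from h import *
np.set_printoptions(precision=4,suppress=True)
I={n:cv2.imread(f"pics/{n}0.png")[:,:,::-1].copy() for n in M}
HS["orange"]=((6,130,90),(19,255,255))
R={"scene":(160,150,230,260),"top":(380,172,420,230)}
ot=[b for b in blobs(I["top"],"orange",R["top"],100)][:2]; print([b[:2] for b in ot])
os_=[b for b in blobs(I["scene"],"orange",(163,160,210,205),100)][:2]; print([b[:2] for b in os_])
key=lambda b:b[1][1]
os_=sorted(os_,key=key);ot=sorted(ot,key=key)
print("mid",tri(os_[0][1],ot[1][1]),"far",tri(os_[1][1],ot[0][1]))
print("green",tri((208.2,155.9),(401.9,240.4)))
print("handle",tri((211,170.8),(379.3,214.5)))
s=[(240.6,256.4),(290.6,182),(152.2,208.8),(209.8,144.8)];t=[(302.6,172),(310.6,275.6),(413,163.6),(425.8,267.6)]
L=[(-.137,.108),(-.137,-.108),(.093,.108),(.093,-.108)]
P=[]
for a,b in zip(s,t):
    p,e=tri(a,b);P.append((plane("scene",a,.004)+plane("top",b,.004))[:2]/2);print("corner",p,e)
A=np.array(L);B=np.array(P);a0,b0=A.mean(0),B.mean(0)
U,S,V=np.linalg.svd((A-a0).T@(B-b0));Rm=V.T@U.T;o=b0-Rm@a0
print("rack o",o,"yaw",np.degrees(np.arctan2(Rm[1,0],Rm[0,0])),"res",(A@Rm.T+o-B)*1e3)
for nm,p in(("handle",tri((211,170.8),(379.3,214.5))[0]),("mid",plane("top",ot[1][1],.04)),("far",plane("top",ot[0][1],.04)),("good",plane("top",(401.9,240.4),.04)),("midS",plane("scene",os_[0][1],.04)),("farS",plane("scene",os_[1][1],.04))):
    print(nm,"rack",Rm.T@(p[:2]-o)*1e3)
# bar ends, top face z=.032
for uv in((290+(588-387.5)/2.5,150+35/2.5),(290+(616-387.5)/2.5,150+317/2.5)):
    p=plane("top",uv,.032);print("barend",p,Rm.T@(p[:2]-o)*1e3)
# tray
for n in M:
    b=blobs(I[n],"blue")[0]; q=cv2.approxPolyDP(cv2.convexHull(b[3]),6,True)[:,0]; print(n,q.tolist(),[plane(n,x,.018)[:2].round(3).tolist() for x in q], plane(n,q.mean(0),.018))
sc=dict(spool=(257,293),conn=(247,146),relay=(221,111))
for k,v in sc.items(): print(k,plane("top",v,.03))
E
```

```text
[(444.0, (397.4436936936937, 212.97522522522522)), (424.5, (396.07027875932465, 185.9414998036906))]
[(1017.5, (180.68288288288286, 177.88075348075347))]Traceback (most recent call last):
  File "<stdin>", line 10, in <module>
IndexError: list index out of range
```

```bash
python3 - <<'E'
from h import *
np.set_printoptions(precision=4,suppress=True)
I={n:cv2.imread(f"pics/{n}0.png")[:,:,::-1].copy() for n in M}
ms,fs=(194.5,172.7),(179.9,190.6); mt,ft=(398.2,213.0),(396.1,186.0)
print("mid",tri(ms,mt),"far",tri(fs,ft))
print("green",tri((208.2,155.9),(401.9,240.4)))
print("handle",tri((211,170.8),(379.3,214.5)))
s=[(240.6,256.4),(290.6,182),(152.2,208.8),(209.8,144.8)];t=[(302.6,172),(310.6,275.6),(413,163.6),(425.8,267.6)]
L=[(-.137,.108),(-.137,-.108),(.093,.108),(.093,-.108)]
P=[]
for a,b in zip(s,t):
    p,e=tri(a,b);P.append((plane("scene",a,.004)+plane("top",b,.004))[:2]/2);print("corner",p,e)
A=np.array(L);B=np.array(P);a0,b0=A.mean(0),B.mean(0)
U,S,V=np.linalg.svd((A-a0).T@(B-b0));Rm=V.T@U.T;o=b0-Rm@a0
print("rack o",o,"yaw",np.degrees(np.arctan2(Rm[1,0],Rm[0,0])),"res",(A@Rm.T+o-B)*1e3)
for nm,p in(("handle",tri((211,170.8),(379.3,214.5))[0]),("mid",plane("top",mt,.04)),("far",plane("top",ft,.04)),("good",plane("top",(401.9,240.4),.04)),("midS",plane("scene",ms,.04)),("farS",plane("scene",fs,.04))):
    print(nm,"rack",Rm.T@(p[:2]-o)*1e3)
for uv in((290+(588-387.5)/2.5,150+35/2.5),(290+(616-387.5)/2.5,150+317/2.5)):
    p=plane("top",uv,.032);print("barend",p,Rm.T@(p[:2]-o)*1e3)
for n in M:
    b=blobs(I[n],"blue")[0]; q=cv2.approxPolyDP(cv2.convexHull(b[3]),6,True)[:,0]; print(n,q.tolist(),[plane(n,x,.018)[:2].round(3).tolist() for x in q], plane(n,q.mean(0),.018))
for k,v in dict(spool=(257,293),conn=(247,146),relay=(221,111),purpA=(373,295),purpHandle=(369,357),purpmod=(469,230)).items(): print(k,plane("top",v,.03))
E
```

```text
mid (array([ 0.5327, -0.2903,  0.0381]), np.float64(0.003765903111849605)) far (array([ 0.5864, -0.2889,  0.0359]), np.float64(0.0004934389005504009))
green (array([ 0.4791, -0.2941,  0.0384]), np.float64(0.004603195554209772))
handle (array([ 0.525 , -0.2464,  0.0678]), np.float64(0.0005047297046580859))
corner [ 0.63   -0.1033 -0.0017] 0.003926813697465814
corner [ 0.4151 -0.1158 -0.0035] 0.0011217130949796035
corner [ 0.6414 -0.3348 -0.0025] 0.002827627815626815
corner [ 0.4257 -0.3456 -0.0063] 0.0024632733212817297
rack o [ 0.5306 -0.2441] yaw -87.15779724724165 res [[ 1.3714  0.2656]
 [-1.3938  1.6429]
 [ 1.4541 -0.0482]
 [-1.4318 -1.8603]]
handle rack [ 1.9822 -5.7133]
mid rack [44.0664 -1.4449]
far rack [46.2688 52.526 ]
good rack [ 44.8566 -55.1601]
midS rack [46.9536  1.4258]
farS rack [45.2401 55.4188]
barend [ 0.6342 -0.2411  0.032 ] [  2.1488 103.6154]
barend [ 0.4094 -0.25    0.032 ] [  -0.1273 -121.3174]
scene [[449, 242], [404, 368], [347, 337], [398, 223]] [[0.383, 0.241], [0.654, 0.264], [0.661, 0.157], [0.397, 0.136]] [0.5346 0.2015 0.018 ]
top [[179, 162], [187, 293], [133, 298], [128, 167]] [[0.656, 0.154], [0.385, 0.131], [0.377, 0.24], [0.648, 0.263]] [0.5126 0.1964 0.018 ]
spool [ 0.3829 -0.0098  0.03  ]
conn [0.6815 0.0087 0.03  ]
relay [0.7605 0.0635 0.03  ]
purpA [ 0.3754 -0.2324  0.03  ]
purpHandle [ 0.2623 -0.2186  0.03  ]
purpmod [ 0.4959 -0.4241  0.03  ]
```

Rack origin is about (0.531,-0.244) with yaw -87.2° and residuals of 2 mm or less. The handle is at (0.525,-0.246). The tray centre is about (0.518,0.198), with its long axis at 4.8°. Label height comes out at 0.036–0.038 against 0.040, and the sizes match. Now moving.

move_arm(targets=[{"dx":0.65,"dy":0.75,"rz":-0.062},{"dx":0.65,"dy":0.75,"rz":-0.062},{"dx":0.65,"dy":0.75,"rz":-0.062},{"dx":0.65,"dy":0.75,"rz":-0.062},{"dx":0.65,"dy":0.75,"rz":-0.062},{"dx":0.65,"dy":0.75,"rz":-0.062},{"dx":0.65,"dy":0.75,"rz":-0.062},{"dx":0.65,"dy":0.75,"rz":-0.062},{"dx":0.65,"dy":0.75,"rz":-0.062},{"dx":0.65,"dy":0.75,"rz":-0.062}], claw=70, newtons=50)

```text
schema error: expected keys dx, dy, dz, rx, ry, rz
```

move_arm(targets=[{"dx":0.7,"dy":0.75},{"dx":0.7,"dy":0.75},{"dx":0.7,"dy":0.75},{"dx":0.7,"dy":0.75},{"dx":0.7,"dy":0.75},{"dx":0.7,"dy":0.75,"dz":-0.5},{"dx":0.7,"dy":0.75,"dz":-0.8},{"dx":0.44,"dy":0.69,"dz":-0.9},{"dz":-0.8},{}])

```text
schema error: expected keys dx, dy, dz, rx, ry, rz
```

move_arm(targets=[{"dx":0.65,"dy":0.75,"dz":0,"rx":0,"ry":0,"rz":-0.062},{"dx":0.65,"dy":0.75,"dz":0,"rx":0,"ry":0,"rz":-0.062},{"dx":0.65,"dy":0.75,"dz":0,"rx":0,"ry":0,"rz":-0.062},{"dx":0.65,"dy":0.75,"dz":0,"rx":0,"ry":0,"rz":-0.062},{"dx":0.65,"dy":0.75,"dz":0,"rx":0,"ry":0,"rz":-0.062},{"dx":0.65,"dy":0.75,"dz":0,"rx":0,"ry":0,"rz":-0.062},{"dx":0.65,"dy":0.75,"dz":0,"rx":0,"ry":0,"rz":-0.062},{"dx":0.65,"dy":0.75,"dz":0,"rx":0,"ry":0,"rz":-0.062},{"dx":0.65,"dy":0.75,"dz":0,"rx":0,"ry":0,"rz":-0.062},{"dx":0.65,"dy":0.75,"dz":0,"rx":0,"ry":0,"rz":-0.062}], claw=70, newtons=50)

```text
t: 1.35
tcp_pos: [0.3916, -0.3931, 0.2309]
tool_rot: [1.0, 0.025, -0.0, -0.0]
force: [0.3, -0.3, -0.2]
finger_gap: 0.701
gripper_force: 0.0
```

move_arm(targets=[{"dx":0.7,"dy":0.75,"dz":0,"rx":0,"ry":0,"rz":0},{"dx":0.7,"dy":0.75,"dz":0,"rx":0,"ry":0,"rz":0},{"dx":0.7,"dy":0.75,"dz":0,"rx":0,"ry":0,"rz":0},{"dx":0.7,"dy":0.75,"dz":0,"rx":0,"ry":0,"rz":0},{"dx":0.7,"dy":0.75,"dz":0,"rx":0,"ry":0,"rz":0},{"dx":0.7,"dy":0.75,"dz":-0.5,"rx":0,"ry":0,"rz":0},{"dx":0.7,"dy":0.75,"dz":-0.8,"rx":0,"ry":0,"rz":0},{"dx":0.44,"dy":0.69,"dz":-0.9,"rx":0,"ry":0,"rz":0},{"dx":0,"dy":0,"dz":-0.8,"rx":0,"ry":0,"rz":0},{"dx":0,"dy":0,"dz":0,"rx":0,"ry":0,"rz":0}])

```text
t: 2.6
tcp_pos: [0.5237, -0.2444, 0.1545]
tool_rot: [1.0, 0.025, -0.002, -0.001]
force: [-0.3, 0.2, 0.1]
finger_gap: 0.704
gripper_force: 0.0
```

move_arm(targets=[{"dx":0.04,"dy":-0.04,"dz":-0.7,"rx":0,"ry":0,"rz":0},{"dx":0,"dy":0,"dz":-0.7,"rx":0,"ry":0,"rz":0},{"dx":0,"dy":0,"dz":-0.6,"rx":0,"ry":0,"rz":0},{"dx":0,"dy":0,"dz":-0.6,"rx":0,"ry":0,"rz":0},{"dx":0,"dy":0,"dz":-0.5,"rx":0,"ry":0,"rz":0},{"dx":0,"dy":0,"dz":-0.4,"rx":0,"ry":0,"rz":0},{"dx":0,"dy":0,"dz":-0.4,"rx":0,"ry":0,"rz":0},{"dx":0,"dy":0,"dz":-0.3,"rx":0,"ry":0,"rz":0},{"dx":0,"dy":0,"dz":0,"rx":0,"ry":0,"rz":0},{"dx":0,"dy":0,"dz":0,"rx":0,"ry":0,"rz":0}])

```text
t: 3.85
tcp_pos: [0.5261, -0.2467, 0.0515]
tool_rot: [1.0, 0.025, 0.0, 0.0]
force: [-0.9, -0.5, -0.1]
finger_gap: 0.696
gripper_force: 0.0
```

```bash
python3 - <<'E'
from h import *
o=[cv2.resize(cams.snapshot(n)[y:y+130,x:x+150],None,fx=2.6,fy=2.6,interpolation=2) for n,x,y in(("scene",140,110),("top",290,150))]
cv2.imwrite("pics/grasp.png",np.hstack(o)[:,:,::-1])
E
```

```text
(no output)
```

View pics/grasp.png

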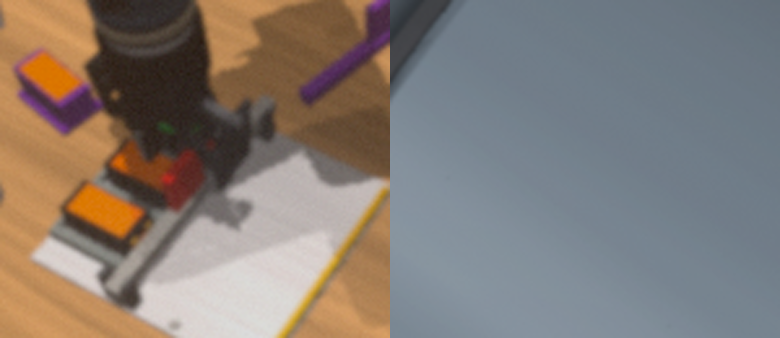

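The handle, at (180,180) in the scene half, stands between the fingers: one over the apron, one over the modules. The top view is blocked by the arm. Closing now.

move_arm(targets=[{"dx":0,"dy":0,"dz":0,"rx":0,"ry":0,"rz":0},{"dx":0,"dy":0,"dz":0,"rx":0,"ry":0,"rz":0},{"dx":0,"dy":0,"dz":0,"rx":0,"ry":0,"rz":0},{"dx":0,"dy":0,"dz":0,"rx":0,"ry":0,"rz":0},{"dx":0,"dy":0,"dz":0,"rx":0,"ry":0,"rz":0},{"dx":0,"dy":0,"dz":0,"rx":0,"ry":0,"rz":0},{"dx":0,"dy":0,"dz":0,"rx":0,"ry":0,"rz":0},{"dx":0,"dy":0,"dz":0,"rx":0,"ry":0,"rz":0},{"dx":0,"dy":0,"dz":0,"rx":0,"ry":0,"rz":0},{"dx":0,"dy":0,"dz":0,"rx":0,"ry":0,"rz":0}], claw=0, newtons=60)

```text
t: 5.2
tcp_pos: [0.5258, -0.2466, 0.0515]
tool_rot: [1.0, 0.025, 0.0, -0.0]
force: [-0.8, 1.6, 4.3]
finger_gap: 0.105
gripper_force: 60.2
```

move_arm(targets=[{"dx":0,"dy":0,"dz":0.2,"rx":0,"ry":0,"rz":0},{"dx":0,"dy":0,"dz":0.3,"rx":0,"ry":0,"rz":0},{"dx":0,"dy":0,"dz":0.4,"rx":0,"ry":0,"rz":0},{"dx":0,"dy":0,"dz":0.5,"rx":0,"ry":0,"rz":0},{"dx":0,"dy":0,"dz":0.5,"rx":0,"ry":0,"rz":0},{"dx":0,"dy":0,"dz":0.5,"rx":0,"ry":0,"rz":0},{"dx":0,"dy":0,"dz":0.5,"rx":0,"ry":0,"rz":0},{"dx":0,"dy":0,"dz":0.5,"rx":0,"ry":0,"rz":0},{"dx":0,"dy":0,"dz":0.4,"rx":0,"ry":0,"rz":0},{"dx":0,"dy":0,"dz":0.2,"rx":0,"ry":0,"rz":0}])

```text
t: 6.45
tcp_pos: [0.526, -0.2467, 0.1521]
tool_rot: [1.0, 0.025, 0.0, 0.0]
force: [-0.6, -0.2, -2.0]
finger_gap: 0.103
gripper_force: 59.4
```

move_arm(targets=[{"dx":-0.02,"dy":0.4,"dz":0,"rx":0,"ry":0,"rz":0.007},{"dx":-0.02,"dy":0.7,"dz":0,"rx":0,"ry":0,"rz":0.007},{"dx":-0.02,"dy":0.9,"dz":0,"rx":0,"ry":0,"rz":0.007},{"dx":-0.02,"dy":1,"dz":0,"rx":0,"ry":0,"rz":0.007},{"dx":-0.02,"dy":1,"dz":0,"rx":0,"ry":0,"rz":0.007},{"dx":-0.02,"dy":1,"dz":0,"rx":0,"ry":0,"rz":0.007},{"dx":-0.02,"dy":1,"dz":0,"rx":0,"ry":0,"rz":0.007},{"dx":-0.02,"dy":1,"dz":0,"rx":0,"ry":0,"rz":0.007},{"dx":-0.02,"dy":1,"dz":0,"rx":0,"ry":0,"rz":0.007},{"dx":-0.02,"dy":1,"dz":0,"rx":0,"ry":0,"rz":0.007}])

```text
t: 7.7
tcp_pos: [0.5198, -0.0191, 0.1511]
tool_rot: [0.999, 0.044, -0.001, -0.0]
force: [-0.3, 0.0, -1.2]
finger_gap: 0.102
gripper_force: 59.4
```

move_arm(targets=[{"dx":-0.02,"dy":1,"dz":0,"rx":0,"ry":0,"rz":0},{"dx":-0.02,"dy":1,"dz":0,"rx":0,"ry":0,"rz":0},{"dx":-0.02,"dy":1,"dz":0,"rx":0,"ry":0,"rz":0},{"dx":-0.02,"dy":1,"dz":0,"rx":0,"ry":0,"rz":0},{"dx":-0.02,"dy":1,"dz":0,"rx":0,"ry":0,"rz":0},{"dx":-0.02,"dy":1,"dz":0,"rx":0,"ry":0,"rz":0},{"dx":0,"dy":0.8,"dz":0,"rx":0,"ry":0,"rz":0},{"dx":0,"dy":0.6,"dz":0,"rx":0,"ry":0,"rz":0},{"dx":0,"dy":0.4,"dz":0,"rx":0,"ry":0,"rz":0},{"dx":0,"dy":0,"dz":0,"rx":0,"ry":0,"rz":0}])

```text
t: 8.95
tcp_pos: [0.5175, 0.1741, 0.1512]
tool_rot: [0.999, 0.044, -0.0, 0.0]
force: [0.6, -0.6, -1.8]
finger_gap: 0.107
gripper_force: 59.3
```

```bash
python3 - <<'E'
from h import *
o=[cams.snapshot(n)[y:y+270,x:x+380] for n,x,y in(("scene",150,130),("top",50,90))]
cv2.imwrite("pics/over.png",np.hstack(o)[:,:,::-1])
E
```

```text
(no output)
```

View pics/over.png

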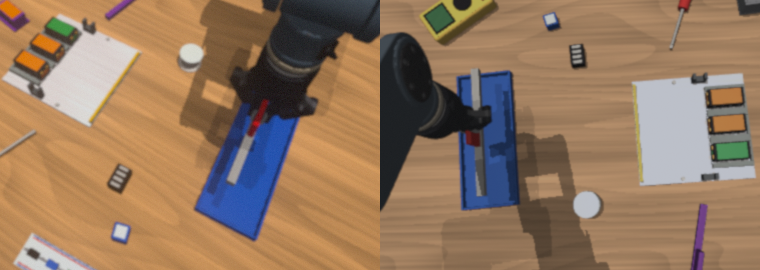

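The bar hangs level over the tray and parallel to its long side, with its ends at top-crop (475,68) and (481,195). The modules are still in their lanes. Checking its centre before lowering.

```bash
python3 - <<'E'
from h import *
for uv in((475-330,68+90),(481-330,195+90)): print(plane("top",uv,.132))
E
```

```text
[0.62954915 0.18183066 0.132     ]
[0.40186628 0.1621348  0.132     ]
```

move_arm(targets=[{"dx":0,"dy":0.4,"dz":0,"rx":0,"ry":0,"rz":0},{"dx":0,"dy":0.4,"dz":-0.2,"rx":0,"ry":0,"rz":0},{"dx":0,"dy":0.16,"dz":-0.4,"rx":0,"ry":0,"rz":0},{"dx":0,"dy":0,"dz":-0.5,"rx":0,"ry":0,"rz":0},{"dx":0,"dy":0,"dz":-0.6,"rx":0,"ry":0,"rz":0},{"dx":0,"dy":0,"dz":-0.6,"rx":0,"ry":0,"rz":0},{"dx":0,"dy":0,"dz":-0.5,"rx":0,"ry":0,"rz":0},{"dx":0,"dy":0,"dz":-0.4,"rx":0,"ry":0,"rz":0},{"dx":0,"dy":0,"dz":-0.3,"rx":0,"ry":0,"rz":0},{"dx":0,"dy":0,"dz":0,"rx":0,"ry":0,"rz":0}])

```text
t: 10.3
tcp_pos: [0.5176, 0.1974, 0.0633]
tool_rot: [0.999, 0.043, -0.0, 0.0]
force: [0.4, -0.1, -1.8]
finger_gap: 0.105
gripper_force: 59.4
```

move_arm(targets=[{"dx":0,"dy":0,"dz":-0.2,"rx":0,"ry":0,"rz":0},{"dx":0,"dy":0,"dz":-0.2,"rx":0,"ry":0,"rz":0},{"dx":0,"dy":0,"dz":-0.2,"rx":0,"ry":0,"rz":0},{"dx":0,"dy":0,"dz":-0.15,"rx":0,"ry":0,"rz":0},{"dx":0,"dy":0,"dz":-0.1,"rx":0,"ry":0,"rz":0},{"dx":0,"dy":0,"dz":-0.06,"rx":0,"ry":0,"rz":0},{"dx":0,"dy":0,"dz":-0.04,"rx":0,"ry":0,"rz":0},{"dx":0,"dy":0,"dz":-0.04,"rx":0,"ry":0,"rz":0},{"dx":0,"dy":0,"dz":-0.04,"rx":0,"ry":0,"rz":0},{"dx":0,"dy":0,"dz":0,"rx":0,"ry":0,"rz":0}])

```text
t: 11.55
tcp_pos: [0.5179, 0.1975, 0.0385]
tool_rot: [0.999, 0.043, 0.0, -0.0]
force: [-1.5, 0.0, 2.5]
finger_gap: 0.105
gripper_force: 59.8
```

Contact with the tray floor shows in the force, which went from -1.8 to +2.5 N. Opening, then rising.

move_arm(targets=[{"dx":0,"dy":0,"dz":0,"rx":0,"ry":0,"rz":0},{"dx":0,"dy":0,"dz":0,"rx":0,"ry":0,"rz":0},{"dx":0,"dy":0,"dz":0,"rx":0,"ry":0,"rz":0},{"dx":0,"dy":0,"dz":0,"rx":0,"ry":0,"rz":0},{"dx":0,"dy":0,"dz":0,"rx":0,"ry":0,"rz":0},{"dx":0,"dy":0,"dz":0,"rx":0,"ry":0,"rz":0},{"dx":0,"dy":0,"dz":0,"rx":0,"ry":0,"rz":0},{"dx":0,"dy":0,"dz":0,"rx":0,"ry":0,"rz":0},{"dx":0,"dy":0,"dz":0,"rx":0,"ry":0,"rz":0},{"dx":0,"dy":0,"dz":0,"rx":0,"ry":0,"rz":0}], claw=60)

```text
t: 12.8
tcp_pos: [0.5178, 0.1974, 0.0381]
tool_rot: [0.999, 0.043, -0.0, -0.0]
force: [0.2, -0.2, -0.4]
finger_gap: 0.602
gripper_force: 0.0
```

move_arm(targets=[{"dx":0,"dy":0,"dz":0.2,"rx":0,"ry":0,"rz":0},{"dx":0,"dy":0,"dz":0.4,"rx":0,"ry":0,"rz":0},{"dx":0,"dy":0,"dz":0.6,"rx":0,"ry":0,"rz":0},{"dx":0,"dy":0,"dz":0.7,"rx":0,"ry":0,"rz":0},{"dx":0,"dy":0,"dz":0.8,"rx":0,"ry":0,"rz":0},{"dx":0,"dy":0,"dz":0.8,"rx":0,"ry":0,"rz":0},{"dx":0,"dy":-0.5,"dz":0.8,"rx":0,"ry":0,"rz":0},{"dx":0,"dy":-0.9,"dz":0,"rx":0,"ry":0,"rz":0},{"dx":0,"dy":-1,"dz":0,"rx":0,"ry":0,"rz":0},{"dx":0,"dy":-1,"dz":0,"rx":0,"ry":0,"rz":0}])

```text
t: 14.05
tcp_pos: [0.518, 0.1118, 0.1469]
tool_rot: [0.999, 0.044, 0.001, 0.0]
force: [-0.2, 0.6, 0.1]
finger_gap: 0.598
gripper_force: 0.0
```

```bash
python3 - <<'E'
from h import *
o=[cams.snapshot(n)[y:y+270,x:x+380] for n,x,y in(("scene",150,130),("top",90,90))]
cv2.imwrite("pics/placed.png",np.hstack(o)[:,:,::-1])
E
```

```text
(no output)
```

View pics/placed.png

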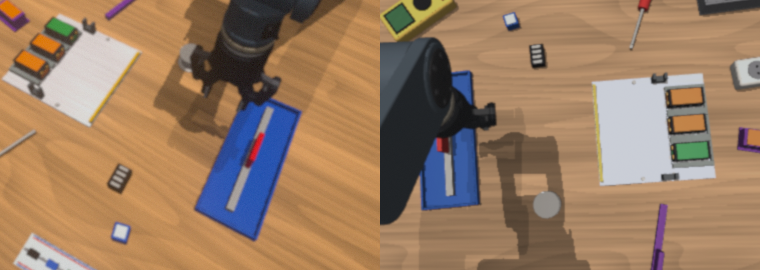

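The bar lies in the tray; its handle is at scene crop (258,148). The modules and bystanders haven't moved. Next: shut the fingers and go behind the middle lane, rack (125,0), which is world (0.537,-0.369).

move_arm(targets=[{"dx":0.04,"dy":-1,"dz":0,"rx":0,"ry":0,"rz":-0.007},{"dx":0.04,"dy":-1,"dz":0,"rx":0,"ry":0,"rz":-0.007},{"dx":0.04,"dy":-1,"dz":0,"rx":0,"ry":0,"rz":-0.007},{"dx":0.04,"dy":-1,"dz":0,"rx":0,"ry":0,"rz":-0.007},{"dx":0.04,"dy":-1,"dz":0,"rx":0,"ry":0,"rz":-0.007},{"dx":0.04,"dy":-1,"dz":0,"rx":0,"ry":0,"rz":-0.007},{"dx":0.04,"dy":-1,"dz":0,"rx":0,"ry":0,"rz":-0.007},{"dx":0.04,"dy":-1,"dz":0,"rx":0,"ry":0,"rz":-0.007},{"dx":0.04,"dy":-1,"dz":0,"rx":0,"ry":0,"rz":-0.007},{"dx":0.04,"dy":-1,"dz":0,"rx":0,"ry":0,"rz":-0.007}], claw=0)

```text
t: 15.4
tcp_pos: [0.5283, -0.1377, 0.1464]
tool_rot: [1.0, 0.025, 0.001, 0.0]
force: [0.1, 0.2, -0.1]
finger_gap: -0.0
gripper_force: 0.0
```

move_arm(targets=[{"dx":0.04,"dy":-1,"dz":0,"rx":0,"ry":0,"rz":0},{"dx":0.04,"dy":-1,"dz":0,"rx":0,"ry":0,"rz":0},{"dx":0.04,"dy":-1,"dz":0,"rx":0,"ry":0,"rz":0},{"dx":0.04,"dy":-1,"dz":0,"rx":0,"ry":0,"rz":0},{"dx":0.04,"dy":-1,"dz":0,"rx":0,"ry":0,"rz":0},{"dx":0.04,"dy":-1,"dz":0,"rx":0,"ry":0,"rz":0},{"dx":0.04,"dy":-1,"dz":0,"rx":0,"ry":0,"rz":0},{"dx":0.04,"dy":-0.8,"dz":0,"rx":0,"ry":0,"rz":0},{"dx":0.04,"dy":-0.5,"dz":0,"rx":0,"ry":0,"rz":0},{"dx":0,"dy":0,"dz":0,"rx":0,"ry":0,"rz":0}])

```text
t: 16.65
tcp_pos: [0.5368, -0.3459, 0.1454]
tool_rot: [1.0, 0.025, 0.0, -0.0]
force: [0.2, 0.8, -0.4]
finger_gap: 0.006
gripper_force: 0.0
```

move_arm(targets=[{"dx":0,"dy":-0.4,"dz":0,"rx":0,"ry":0,"rz":0},{"dx":0,"dy":-0.4,"dz":-0.3,"rx":0,"ry":0,"rz":0},{"dx":0,"dy":-0.14,"dz":-0.7,"rx":0,"ry":0,"rz":0},{"dx":0,"dy":0,"dz":-0.8,"rx":0,"ry":0,"rz":0},{"dx":0,"dy":0,"dz":-0.8,"rx":0,"ry":0,"rz":0},{"dx":0,"dy":0,"dz":-0.8,"rx":0,"ry":0,"rz":0},{"dx":0,"dy":0,"dz":-0.7,"rx":0,"ry":0,"rz":0},{"dx":0,"dy":0,"dz":-0.5,"rx":0,"ry":0,"rz":0},{"dx":0,"dy":0,"dz":-0.34,"rx":0,"ry":0,"rz":0},{"dx":0,"dy":0,"dz":0,"rx":0,"ry":0,"rz":0}])

```text
t: 17.9
tcp_pos: [0.5367, -0.3684, 0.0215]
tool_rot: [1.0, 0.025, -0.0, -0.0]
force: [0.0, 0.5, -0.2]
finger_gap: 0.0
gripper_force: 0.0
```

```bash
python3 - <<'E'
from h import *
o=[cv2.resize(cams.snapshot(n)[y:y+130,x:x+150],None,fx=2.6,fy=2.6,interpolation=2) for n,x,y in(("scene",140,110),("top",330,150))]
cv2.imwrite("pics/behind.png",np.hstack(o)[:,:,::-1])
E
```

```text
(no output)
```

View pics/behind.png

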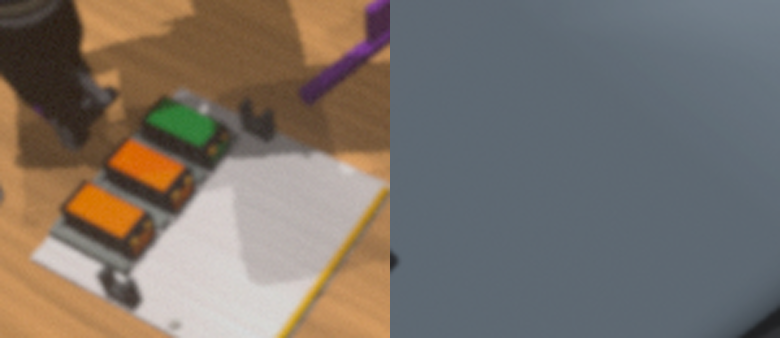

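The shut fingers, at (90,120), stand behind the middle orange module with the rear stop clear. Pushing along rack -x, which is world (-0.049,+0.999).

move_arm(targets=[{"dx":-0.02,"dy":0.4,"dz":0,"rx":0,"ry":0,"rz":0},{"dx":-0.02,"dy":0.4,"dz":0,"rx":0,"ry":0,"rz":0},{"dx":-0.02,"dy":0.3,"dz":0,"rx":0,"ry":0,"rz":0},{"dx":-0.02,"dy":0.3,"dz":0,"rx":0,"ry":0,"rz":0},{"dx":-0.02,"dy":0.4,"dz":0,"rx":0,"ry":0,"rz":0},{"dx":-0.02,"dy":0.4,"dz":0,"rx":0,"ry":0,"rz":0},{"dx":-0.02,"dy":0.4,"dz":0,"rx":0,"ry":0,"rz":0},{"dx":-0.02,"dy":0.4,"dz":0,"rx":0,"ry":0,"rz":0},{"dx":-0.02,"dy":0.4,"dz":0,"rx":0,"ry":0,"rz":0},{"dx":-0.02,"dy":0.4,"dz":0,"rx":0,"ry":0,"rz":0}])

```text
t: 19.25
tcp_pos: [0.532, -0.2732, 0.0222]
tool_rot: [1.0, 0.025, 0.0, 0.0]
force: [0.1, -3.1, 2.3]
finger_gap: -0.001
gripper_force: 1.3
```

move_arm(targets=[{"dx":-0.02,"dy":0.4,"dz":0,"rx":0,"ry":0,"rz":0},{"dx":-0.02,"dy":0.4,"dz":0,"rx":0,"ry":0,"rz":0},{"dx":-0.02,"dy":0.4,"dz":0,"rx":0,"ry":0,"rz":0},{"dx":-0.02,"dy":0.3,"dz":0,"rx":0,"ry":0,"rz":0},{"dx":-0.02,"dy":0.3,"dz":0,"rx":0,"ry":0,"rz":0},{"dx":0,"dy":0.2,"dz":0,"rx":0,"ry":0,"rz":0},{"dx":0,"dy":0.1,"dz":0,"rx":0,"ry":0,"rz":0},{"dx":0,"dy":0,"dz":0,"rx":0,"ry":0,"rz":0},{"dx":0,"dy":0,"dz":0,"rx":0,"ry":0,"rz":0},{"dx":0,"dy":0,"dz":0,"rx":0,"ry":0,"rz":0}])

```text
t: 20.5
tcp_pos: [0.5287, -0.2205, 0.0216]
tool_rot: [1.0, 0.025, -0.001, -0.001]
force: [0.2, -0.5, -0.5]
finger_gap: -0.0
gripper_force: 0.1
```

```bash
python3 - <<'E'
from h import *
o=[cv2.resize(cams.snapshot(n)[y:y+130,x:x+150],None,fx=2.6,fy=2.6,interpolation=2) for n,x,y in(("scene",140,120),("top",300,150))]
cv2.imwrite("pics/pushed1.png",np.hstack(o)[:,:,::-1])
E
```

```text
(no output)
```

View pics/pushed1.png

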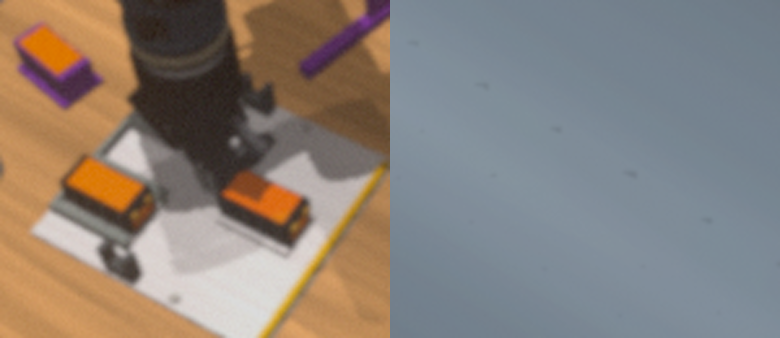

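The middle module stands on the apron at (265,205), flat and short of the lip. Now backing off and going behind the far lane, rack (125,54), which is world (0.591,-0.366).

move_arm(targets=[{"dx":0,"dy":-0.4,"dz":0.1,"rx":0,"ry":0,"rz":0},{"dx":0,"dy":0,"dz":0.8,"rx":0,"ry":0,"rz":0},{"dx":0,"dy":0,"dz":0.8,"rx":0,"ry":0,"rz":0},{"dx":0,"dy":0,"dz":0.8,"rx":0,"ry":0,"rz":0},{"dx":0,"dy":0,"dz":0.7,"rx":0,"ry":0,"rz":0},{"dx":0.45,"dy":-0.9,"dz":0,"rx":0,"ry":0,"rz":0},{"dx":0.45,"dy":-0.9,"dz":0,"rx":0,"ry":0,"rz":0},{"dx":0.45,"dy":-0.9,"dz":0,"rx":0,"ry":0,"rz":0},{"dx":0.45,"dy":-0.9,"dz":0,"rx":0,"ry":0,"rz":0},{"dx":0.45,"dy":-0.9,"dz":0,"rx":0,"ry":0,"rz":0}])

```text
t: 21.85
tcp_pos: [0.5856, -0.3445, 0.1022]
tool_rot: [1.0, 0.025, -0.0, -0.0]
force: [-0.6, -0.3, 0.8]
finger_gap: 0.006
gripper_force: 0.0
```

move_arm(targets=[{"dx":0.24,"dy":-0.7,"dz":0,"rx":0,"ry":0,"rz":0},{"dx":0,"dy":-0.22,"dz":0,"rx":0,"ry":0,"rz":0},{"dx":0,"dy":0,"dz":-0.4,"rx":0,"ry":0,"rz":0},{"dx":0,"dy":0,"dz":-0.7,"rx":0,"ry":0,"rz":0},{"dx":0,"dy":0,"dz":-0.7,"rx":0,"ry":0,"rz":0},{"dx":0,"dy":0,"dz":-0.6,"rx":0,"ry":0,"rz":0},{"dx":0,"dy":0,"dz":-0.5,"rx":0,"ry":0,"rz":0},{"dx":0,"dy":0,"dz":-0.3,"rx":0,"ry":0,"rz":0},{"dx":0,"dy":0,"dz":0,"rx":0,"ry":0,"rz":0},{"dx":0,"dy":0,"dz":0,"rx":0,"ry":0,"rz":0}])

```text
t: 23.1
tcp_pos: [0.592, -0.3669, 0.0226]
tool_rot: [1.0, 0.025, 0.0, 0.0]
force: [0.5, 0.2, 0.2]
finger_gap: 0.004
gripper_force: 0.0
```

move_arm(targets=[{"dx":-0.02,"dy":0.4,"dz":-0.04,"rx":0,"ry":0,"rz":0},{"dx":-0.02,"dy":0.4,"dz":0,"rx":0,"ry":0,"rz":0},{"dx":-0.02,"dy":0.3,"dz":0,"rx":0,"ry":0,"rz":0},{"dx":-0.02,"dy":0.3,"dz":0,"rx":0,"ry":0,"rz":0},{"dx":-0.02,"dy":0.4,"dz":0,"rx":0,"ry":0,"rz":0},{"dx":-0.02,"dy":0.4,"dz":0,"rx":0,"ry":0,"rz":0},{"dx":-0.02,"dy":0.4,"dz":0,"rx":0,"ry":0,"rz":0},{"dx":-0.02,"dy":0.4,"dz":0,"rx":0,"ry":0,"rz":0},{"dx":-0.02,"dy":0.4,"dz":0,"rx":0,"ry":0,"rz":0},{"dx":-0.02,"dy":0.4,"dz":0,"rx":0,"ry":0,"rz":0}])

```text
t: 24.35
tcp_pos: [0.5867, -0.2711, 0.0212]
tool_rot: [1.0, 0.025, 0.0, 0.0]
force: [-0.3, -0.3, 1.5]
finger_gap: 0.0
gripper_force: 0.8
```

move_arm(targets=[{"dx":-0.02,"dy":0.4,"dz":0,"rx":0,"ry":0,"rz":0},{"dx":-0.02,"dy":0.4,"dz":0,"rx":0,"ry":0,"rz":0},{"dx":-0.02,"dy":0.4,"dz":0,"rx":0,"ry":0,"rz":0},{"dx":-0.02,"dy":0.3,"dz":0,"rx":0,"ry":0,"rz":0},{"dx":-0.02,"dy":0.3,"dz":0,"rx":0,"ry":0,"rz":0},{"dx":0,"dy":0.2,"dz":0,"rx":0,"ry":0,"rz":0},{"dx":0,"dy":0.1,"dz":0,"rx":0,"ry":0,"rz":0},{"dx":0,"dy":0,"dz":0,"rx":0,"ry":0,"rz":0},{"dx":0,"dy":0,"dz":0,"rx":0,"ry":0,"rz":0},{"dx":0,"dy":0,"dz":0,"rx":0,"ry":0,"rz":0}])

```text
t: 25.6
tcp_pos: [0.5838, -0.2189, 0.0208]
tool_rot: [1.0, 0.025, -0.0, -0.0]
force: [0.5, 0.1, 1.3]
finger_gap: 0.003
gripper_force: 0.0
```

move_arm(targets=[{"dx":0,"dy":-0.5,"dz":0,"rx":0,"ry":0,"rz":0},{"dx":0,"dy":0,"dz":0.6,"rx":0,"ry":0,"rz":0},{"dx":0,"dy":0,"dz":0.9,"rx":0,"ry":0,"rz":0},{"dx":0,"dy":0,"dz":0.9,"rx":0,"ry":0,"rz":0},{"dx":0,"dy":-0.5,"dz":0.9,"rx":0,"ry":0,"rz":0},{"dx":0,"dy":-0.9,"dz":0.5,"rx":0,"ry":0,"rz":0},{"dx":0,"dy":-1,"dz":0.5,"rx":0,"ry":0,"rz":0},{"dx":0,"dy":-1,"dz":0.3,"rx":0,"ry":0,"rz":0},{"dx":0,"dy":-1,"dz":0,"rx":0,"ry":0,"rz":0},{"dx":0,"dy":-1,"dz":0,"rx":0,"ry":0,"rz":0}])

```text
t: 26.85
tcp_pos: [0.5837, -0.368, 0.1357]
tool_rot: [1.0, 0.025, -0.0, -0.0]
force: [0.8, 0.2, -0.5]
finger_gap: -0.003
gripper_force: 0.0
```

move_arm(targets=[{"dx":0,"dy":-1,"dz":0,"rx":0,"ry":0,"rz":0},{"dx":0,"dy":-1,"dz":0,"rx":0,"ry":0,"rz":0},{"dx":0,"dy":-1,"dz":0,"rx":0,"ry":0,"rz":0},{"dx":-0.5,"dy":-1,"dz":0,"rx":0,"ry":0,"rz":0},{"dx":-0.5,"dy":-1,"dz":0,"rx":0,"ry":0,"rz":0},{"dx":-0.5,"dy":-1,"dz":0,"rx":0,"ry":0,"rz":0},{"dx":-0.5,"dy":-0.6,"dz":0,"rx":0,"ry":0,"rz":0},{"dx":0,"dy":0,"dz":0,"rx":0,"ry":0,"rz":0},{"dx":0,"dy":0,"dz":0,"rx":0,"ry":0,"rz":0},{"dx":0,"dy":0,"dz":0,"rx":0,"ry":0,"rz":0}])

```text
t: 28.1
tcp_pos: [0.5348, -0.5304, 0.1362]
tool_rot: [1.0, 0.026, 0.0, -0.0]
force: [0.9, -0.5, 0.8]
finger_gap: 0.0
gripper_force: 0.0
```

```bash
python3 - <<'E'
from h import *
cv2.imwrite("pics/end.png",np.hstack([cams.snapshot(n)[:, :400] if n=="scene" else cams.snapshot(n)[:,100:500] for n in("scene","top")])[:,:,::-1])
E
```

```text
(no output)
```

View pics/end.png

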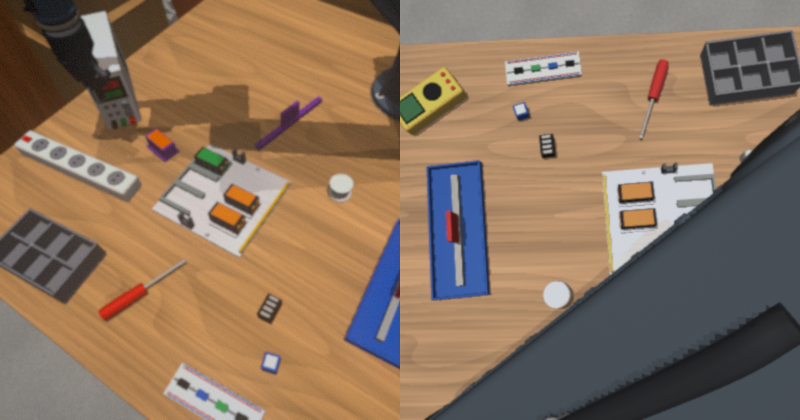

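Both orange modules stand on the apron at top (336,192) and (338,219). Green is in its lane, the bar is in the tray, and the bystanders haven't moved. One numeric check, then hand in if it passes.

```bash
python3 - <<'E'
from h import *
from station import order
a=np.radians(-87.16);o=np.array([.5306,-.2441]);R=np.array([[np.cos(a),-np.sin(a)],[np.sin(a),np.cos(a)]])
p=[R.T@(plane("top",u,.04)[:2]-o) for u in((336,192),(338,219))]
q=R.T@(plane("scene",(208.5,156.3),.04)[:2]-o);print(p,q)
if all(-.1<x[0]<-.055 and abs(x[1])<.08 for x in p): print(order.sign_off())
E
```

```text
[array([-0.07229009,  0.04970298]), array([-0.07330598, -0.00447073])] [ 0.04738468 -0.05161371]
the job is handed in; nothing more can be done
None
```

I handed the job in at about 28 s: the bar is lying in the tray, both orange modules are flat on the apron at about rack x -73 mm, and the green module and bystanders are where they were; no verdict was returned.

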